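# Find the hidden catch of the seed box

### The arm

A 6-joint arm with a two-finger parallel gripper is mounted at the origin on a cart in front of the work surface, level with it; the furniture and walls round the work are solid. World frame = base frame: x ahead of the robot, y to its left, z up, the work surface at z = 0. Lengths are in m, angles in rad, forces in N, time in s.
With the tool pointing down it reaches from about 0.325 to 0.9 m from the base axis. Payload 6.1 kg.
Tool frame: the origin (TCP) lies at the very end of the fingers, on their centre line; the grasp point (between the pads) lies 19 mm behind it; z points along the fingers, y is the direction in which the jaws open and shut (so a half turn about z gives the same grasp; the last joint's range is limited). The gripper opens to 87 mm and grips with 3 to 60 N. Pads are 19 mm wide; open, the fingers measure 117 mm over their backs; the gripper's body (75 mm by 190 mm) begins 51 mm behind the grasp point.
Start: joints at [1.194, 0.22, 1.526, -0, 1.395, -0.126], TCP at [0.155, 0.605, 0.223] pointing down, gripper open.
Joint ranges: [-2.98, 2.98], [-0.91, 2.08], [0.09, 2.57], [-1.24, 4.39], [0.2, 2.65], [-2.68, 2.68]. Speed limits (rad/s): [2.57, 2.57, 3.01, 3.14, 3.14, 3.14].

### API

Orientations are given as a unit quaternion [w, x, y, z].
In Python, from workcell import arm gives the robot as it stands.
- The arm moves only by the tool send_rows, never from a script. Its argument "deltas" is a list of rows, each an object with "claw": the closure, from 0 (fully open) to 1 (shut); "linear": the shift along the tool's x, y, z in m, a list of three; "angular": the turn, a rotation vector about the tool's x, y, z in rad, a list of three. A call has exactly 5 rows; each row shifts and turns the pose as measured when the row begins, along the tool's axes as they then stand; what a row does not reach is not made up. A row lasts 1/8 s, in which the tool goes at most 62.5 mm and 10.7 degrees, less where a joint would pass 70% of its speed; a pose out of reach is approached as far as the arm can. A call with a gripper value outside its range is refused whole. The fingers move at their own pace and stop on an object; "newtons" is the grip in N (left out, the last holds). Time passes only in rows, so rows that do not move let the fingers close, or fill a call up. It gives the time, the measured TCP pose, the force and the opening at its end, in the units of the state.
- arm.get_obs(): the state, without advancing time (a new reading comes with each control period).
- arm.camera(name): name is "scene" or "top" or "wrist"; returns a dict with "image" (420x560x3 uint8, red, green, blue), "fx", "fy", "cx", "cy" (pixels), "pose" (4x4, takes a point from camera to world coordinates). Camera axes: x right, y down, z forward; pixel columns grow to the right and rows downward; lengths in m; the calibration is good to about 2 mm. The wrist camera is an equidistant fisheye: a pixel r from the principal point sees the ray r / f radians off the axis. A picture is of the moment at which its call begins. There is no depth.
- arm.finish_job(): hands the job in, once; it reports no verdict.
The state is a dict: "clock": time; "joints": joint angles; "dq": joint speeds; "joint_torque": joint torques, N m; "ee_pos": TCP position; "tcp_rot": TCP orientation; "force": force on the tool from outside, world axes, zero at the start; "wrist_torque": the same for the moment, N m; "opening": finger opening in m.
Only numpy, scipy, OpenCV 4.12 (cv2) and the standard library are available. Lean on these libraries where they do the work, as an engineer would, in place of code of your own. Each camera call takes 0.05 s, during which the arm holds its last target. There are 200 camera calls.

### The job

One of the six flush wooden tiles in the lid of the seed box is a hidden catch; the other five are fixed, and all look alike. Feel across the lid with a fingertip until you find the tile that gives, and press it fully in so that the drawer comes out, then take the hand away. Touch and press only: leave the drawer itself alone, and do not pick up or shift the things standing around.

Things in the scene. Friction and masses are not known exactly. Their poses are not given: they have to be found in the camera images.
- seed_box: Pale wooden box fixed to the worktop, 160 (x) x 220 (y) x 80 mm high, drawer in its front (-x) face. Origin: centre of its underside, on the worktop; x points to its back, z up. Its top is a flat lid with six square tiles (see lid_top).
- lid_top (a point): Centre of the lid's flat top, 80 mm up, axes as the box's. Six 44 mm square wells: centres at x = -30 or +30, y = -60, 0 or +60 mm from here. Each is filled by a darker wooden tile, 41.5 mm square, sunk 1 mm below the lid. Five tiles are rigid; one, in any well, is the catch and moves straight down. Which one is not told and cannot be seen.
- catch (a joint): How far the catch tile is pressed down, in m: 0 = level with the other tiles, 0.007 = fully in (its top then 8 mm below the lid's top). It resists with about 3 to 5 N, has no spring and stays where it is left.
- drawer (a joint): How far the drawer is out, in m: 0 = shut, 0.028 = released. It is geared to the catch tile (4 mm out for each mm pressed) and slides out toward the box's -x.
- drawer_front (a point): Middle of the outer face of the drawer's front board: 198 mm wide (y), from 10 to 56 mm above the worktop, no handle, flush with the box's front when shut. Axes as the box's.
- tumbler: Clear plastic tumbler, 81 mm across, 92 mm high, loose, left of the box. Origin: centre of its underside.
- kitchen_timer: Round red and white kitchen timer, 66 mm across, 43 mm high, loose, right of the box. Origin: centre of its underside.
- marker: Black and white marker pen, 135 mm long (its y), 16 mm thick, lying loose behind the box. Origin: underside of its middle.
- seed_packet: Flat paper seed packet, 115 x 85 x 10 mm, loose, to the far left of the box. Origin: centre of its underside.
- spoon: Steel teaspoon, 135 mm long (its x), 10 mm thick, lying loose on the worktop in front of the sink, at the right. Origin: underside of its middle.

How it is judged:
By the outcome, as a careful person would: the job done as asked, in the order asked, and still so for the second after the job is handed in, with the robot touching nothing.
It also fails if it takes over 64 s, if anything falls off the work surface, if the arm or the gripper's body presses on something with over 40 N, if the wrist force passes 120 N, or if a joint passes its speed limit or range.

## Working session

There is one attempt and no reset: what is moved stays moved. The work goes in short steps, Python scripts to look and compute and a tool call to move; the robot and the scene stay as the last step left them, time stands still between calls to the robot, and variables do not carry over. Pictures are saved under pics/ and viewed, about 8 in all and at most 12, crops included, and the job is handed in when it is done.

Besides the shell and the picture viewer there is one more tool, called after ">>>" as name([rows], argument=value, ...), one row to a line, values as JSON. send_rows: Moves the arm, as the interface text tells. Its arguments: {"type":"object","properties":{"deltas":{"type":"array","items":{"type":"object","properties":{"claw":{"type":"number"},"linear":{"type":"array","items":{"type":"number"}},"angular":{"type":"array","items":{"type":"number"}}}}},"newtons":{"type":"number"}},"required":["deltas"]}

```bash
mkdir -p pics
cat > h.py <<'E'
import numpy as np, cv2
from workcell import arm
def snap(name, fn):
    c=arm.camera(name); cv2.imwrite(f'pics/{fn}.png', c['image'][:,:,::-1])
    np.savez(f'pics/{fn}.npz', **{k:np.array(v) for k,v in c.items()}); return c
def ray(c,u,v,z):
    T=np.array(c['pose']); d=np.array([(u-c['cx'])/c['fx'],(v-c['cy'])/c['fy'],1.])
    d=T[:3,:3]@d; o=T[:3,3]; return o+d*(z-o[2])/d[2]
def proj(c,p):
    T=np.array(c['pose']); q=T[:3,:3].T@(np.array(p)-T[:3,3]); return c['fx']*q[0]/q[2]+c['cx'], c['fy']*q[1]/q[2]+c['cy']
E
python3 - <<'E'
from h import *
for n in ('top','scene'):
    c=snap(n,n+'0'); print(n,c['fx'],c['cx'],c['cy'],np.round(c['pose'],3).tolist())
print(arm.get_obs())
E
```

```text
top 546.8654412404467 275.1451634301522 190.99545325968435 [[0.017, -0.998, 0.054, 0.429], [-1.0, -0.016, 0.021, 0.131], [-0.02, -0.055, -0.998, 1.726], [0.0, 0.0, 0.0, 1.0]]
scene 399.53667717292177 282.63584837240603 200.00251398400786 [[0.788, -0.295, 0.541, -0.198], [-0.616, -0.375, 0.693, -0.775], [-0.001, -0.879, -0.477, 0.724], [0.0, 0.0, 0.0, 1.0]]
{'clock': 0.1, 'joints': array([ 1.19388004e+00,  2.21151390e-01,  1.52748542e+00, -1.14344853e-05,
        1.39468632e+00, -1.26096674e-01]), 'dq': array([ 9.88122406e-04, -2.42659509e-03, -3.14973990e-03, -3.28272423e-04,
       -6.79961554e-04,  9.16689353e-05]), 'joint_torque': array([ 1.30061755e-05, -4.95949852e+01, -3.88521588e+01,  7.01468275e-02,
        5.16156759e-02, -8.30812360e-05]), 'ee_pos': array([0.1549254 , 0.60492704, 0.22155006]), 'tcp_rot': array([-2.09874806e-04,  1.25080288e-01,  9.92146246e-01, -8.39415754e-04]), 'force': array([ 6.88181445e-01,  3.10320051e-04, -4.09729056e-01]), 'wrist_torque': array([-0.0231587 , -0.00453131,  0.02709761]), 'opening': 0.08700052686299685}
```

View pics/top0.png

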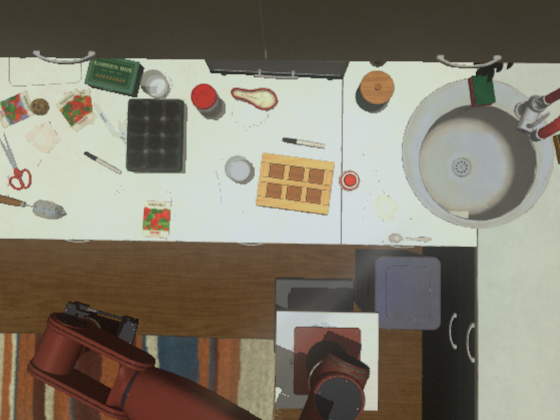

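View pics/scene0.png

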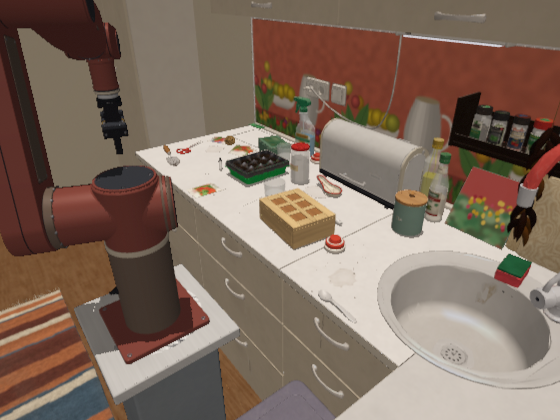

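The top view shows the box at about (295,184), turned slightly. The tumbler is at (239,169), the timer at (349,180) and the marker at (303,142). The scene view shows nothing standing over the box. Next I'll enlarge the lid.

Run:
```python
from h import *
c=dict(np.load('pics/top0.npz')); im=c['image'][:,:,::-1]
cr=im[120:230,215:370]; cv2.imwrite('pics/crop0.png',cv2.resize(cr,None,fx=5,fy=5,interpolation=cv2.INTER_CUBIC))
g=cr.astype(int); m=((g[:,:,2]<175)&(g[:,:,2]-g[:,:,0]>45)).astype(np.uint8)
n,l,s,ce=cv2.connectedComponentsWithStats(m,connectivity=4)
for i in range(1,n):
    if s[i,4]>60:
        u,v=ce[i]+[215,120]; print(s[i].tolist(),round(u,1),round(v,1),np.round(ray(c,u,v,.079),4))
```

```text
[53, 43, 18, 17, 234] 276.5 170.6 [0.5806 0.162  0.079 ]
[72, 45, 18, 17, 231] 296.1 173.2 [0.5735 0.1025 0.079 ]
[93, 48, 17, 17, 236] 315.9 175.8 [0.5666 0.0427 0.079 ]
[50, 62, 18, 17, 233] 273.7 190.2 [0.5209 0.1693 0.079 ]
[71, 65, 16, 17, 228] 293.6 192.6 [0.5147 0.1093 0.079 ]
[90, 67, 17, 18, 231] 313.4 195.3 [0.5076 0.0496 0.079 ]
```

View pics/crop0.png

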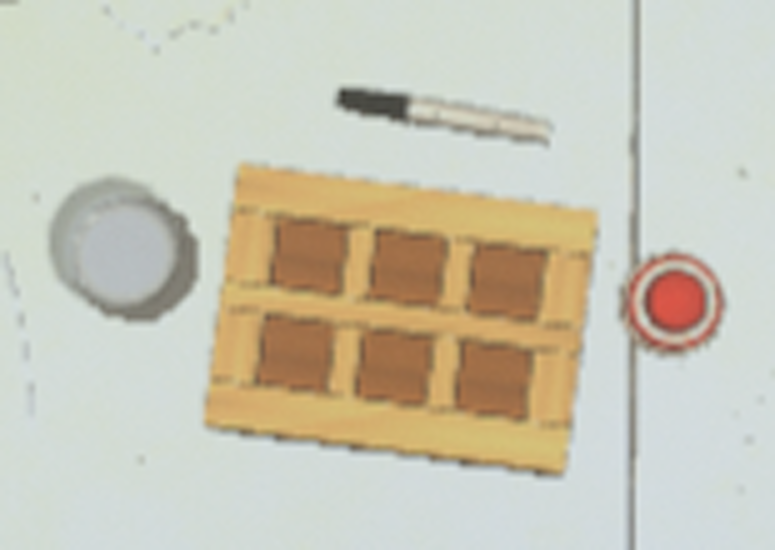

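The tile centres come out at the stated 60 mm pitch in both directions, so the height and scale check. The lid centre is at (0.544, 0.106) and the box yaw is about -0.12 rad. I'll close the fingers, align the tool with the box and move over to it at the current height.

>>> send_rows([
  {"claw": 1,"linear": [0,0,0],"angular": [0,0,-0.13]},
  {"claw": 1,"linear": [-0.04,-0.038,0],"angular": [0,0,0]},
  {"claw": 1,"linear": [-0.04,-0.038,0],"angular": [0,0,0]},
  {"claw": 1,"linear": [-0.04,-0.038,0],"angular": [0,0,0]},
  {"claw": 1,"linear": [-0.04,-0.038,0],"angular": [0,0,0]},
], newtons=20)

```text
clock: 0.72
ee_pos: [0.2965, 0.4322, 0.2184]
tcp_rot: [-0.001, 0.054, 0.999, -0.003]
force: [-0.0, -0.3, -0.0]
opening: 0.0449
```

>>> send_rows([
  {"claw": 1,"linear": [-0.04,-0.038,0],"angular": [0,0,0]},
  {"claw": 1,"linear": [-0.04,-0.038,0],"angular": [0,0,0]},
  {"claw": 1,"linear": [-0.04,-0.038,0],"angular": [0,0,0]},
  {"claw": 1,"linear": [-0.03,-0.03,0],"angular": [0,0,0]},
  {"claw": 1,"linear": [0,0,0],"angular": [0,0,0]},
])

```text
clock: 1.35
ee_pos: [0.4344, 0.2635, 0.2173]
tcp_rot: [-0.002, 0.057, 0.998, -0.004]
force: [0.4, -0.9, -0.6]
opening: 0.0018
```

```bash
cat >> h.py <<'E'
B=np.array([.544,.106,.08]); YAW=-0.12
def st(tx=None,ty=None):
    from scipy.spatial.transform import Rotation as R
    o=arm.get_obs(); p=np.array(o['ee_pos']); q=np.array(o['tcp_rot']); r=R.from_quat([*q[1:],q[0]]); M=r.as_matrix()
    Bm=R.from_euler('z',YAW).as_matrix()
    print('t',round(o['clock'],2),'tcp',p.round(4),'box mm',((Bm.T@(p-B))*1000).round(1),'F',np.round(o['force'],1),'open',round(o['opening'],4))
    want=np.column_stack([-Bm[:,0],Bm[:,1],[0,0,-1.]])
    print('rotvec tool',(r.inv()*R.from_matrix(want)).as_rotvec().round(4))
    if tx is not None:
        print('tool delta to target',(M.T@(B+Bm@np.array([tx,ty,.02])-p)).round(4))
E
python3 -c "
from h import *
st(-.03,.06)"
```

```text
t 1.35 tcp [0.4344 0.2635 0.2173] box mm [-127.7  143.2  137.3] F [ 0.4 -0.9 -0.6] open 0.0018
rotvec tool [-0.0072 -0.0034  0.0063]
tool delta to target [-0.0976 -0.083   0.1176]
```

>>> send_rows([
  {"claw": 1,"linear": [-0.04,-0.034,0],"angular": [-0.007,-0.003,0.006]},
  {"claw": 1,"linear": [-0.04,-0.034,0],"angular": [0,0,0]},
  {"claw": 1,"linear": [-0.018,-0.015,0.02],"angular": [0,0,0]},
  {"claw": 1,"linear": [0,0,0.045],"angular": [0,0,0]},
  {"claw": 1,"linear": [0,0,0.03],"angular": [0,0,0]},
])

```text
clock: 1.98
ee_pos: [0.5245, 0.1712, 0.1218]
tcp_rot: [0.002, 0.059, 0.998, 0.002]
force: [-0.3, 0.2, -0.4]
opening: 0.0005
```

```bash
python3 -c "
from h import *
st(-.03,.06)
snap('top','top1'); snap('wrist','w1'); c=snap('scene','scene1')
u,v=map(int,proj(c,B)); im=c['image'][:,:,::-1]; print(u,v)
a=cv2.resize(im[v-70:v+70,u-70:u+70],(560,560),interpolation=cv2.INTER_CUBIC)
cv2.imwrite('pics/s1c.png',a)"
```

```text
t 1.98 tcp [0.5245 0.1712 0.1218] box mm [-27.1  62.4  41.8] F [-0.3  0.2 -0.4] open 0.0005
rotvec tool [0.0038 0.0032 0.0027]
tool delta to target [ 0.0029 -0.0025  0.0218]
295 205
```

View pics/w1.png

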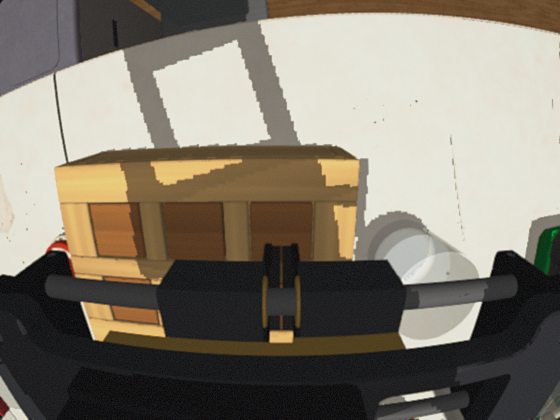

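View pics/s1c.png

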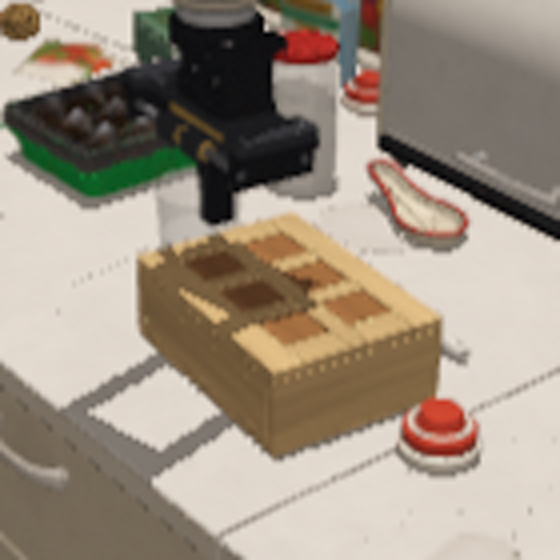

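The wrist view shows the closed fingers above the front-left tile, whose centre is at about (281,232). The scene crop shows nothing touching, and the front face is closed. I'll correct the small xy offset and go down.

>>> send_rows([
  {"claw": 1,"linear": [0.003,-0.0025,0.015],"angular": [0.004,0.003,0.003]},
  {"claw": 1,"linear": [0,0,0.015],"angular": [0,0,0]},
  {"claw": 1,"linear": [0,0,0.005],"angular": [0,0,0]},
  {"claw": 1,"linear": [0,0,0.002],"angular": [0,0,0]},
  {"claw": 1,"linear": [0,0,0.002],"angular": [0,0,0]},
])

```text
clock: 2.75
ee_pos: [0.5227, 0.1709, 0.0852]
tcp_rot: [0.002, 0.059, 0.998, 0.0]
force: [0.2, 0.7, -1.1]
opening: 0.0003
```

```bash
python3 -c "
from h import *
st(-.03,.06)"
```

```text
t 2.75 tcp [0.5227 0.1709 0.0852] box mm [-28.9  61.9   5.2] F [ 0.2  0.7 -1.1] open 0.0003
rotvec tool [0.0009 0.0043 0.002 ]
tool delta to target [ 0.0011 -0.0019 -0.0148]
```

>>> send_rows([
  {"claw": 1,"linear": [0.001,-0.002,0.002],"angular": [0,0,0]},
  {"claw": 1,"linear": [0,0,0.002],"angular": [0,0,0]},
  {"claw": 1,"linear": [0,0,0.0015],"angular": [0,0,0]},
  {"claw": 1,"linear": [0,0,0.0015],"angular": [0,0,0]},
  {"claw": 1,"linear": [0,0,0.0015],"angular": [0,0,0]},
])

```text
clock: 3.38
ee_pos: [0.5222, 0.1689, 0.0793]
tcp_rot: [0.003, 0.059, 0.998, 0.0]
force: [-6.7, -2.2, 16.1]
opening: 0.0008
```

```bash
python3 -c "
from h import *
st(-.03,.06)"
```

```text
t 3.38 tcp [0.5222 0.1689 0.0793] box mm [-29.2  59.8  -0.7] F [-6.7 -2.2 16.1] open 0.0008
rotvec tool [0.0009 0.005  0.002 ]
tool delta to target [ 0.0007  0.0002 -0.0207]
```

16 N at tile level (79.3 mm) with no give, so the front-left tile is rigid. I'll lift and go to the front-middle tile.

>>> send_rows([
  {"claw": 1,"linear": [0,0,-0.014],"angular": [0,0,0]},
  {"claw": 1,"linear": [0,-0.03,0],"angular": [0.001,0.005,0.002]},
  {"claw": 1,"linear": [0,-0.03,0],"angular": [0,0,0]},
  {"claw": 1,"linear": [0,0,0.004],"angular": [0,0,0]},
  {"claw": 1,"linear": [0,0,0],"angular": [0,0,0]},
])

```text
clock: 4.0
ee_pos: [0.5169, 0.1089, 0.0928]
tcp_rot: [0.002, 0.06, 0.998, 0.001]
force: [-0.4, -0.6, -0.8]
opening: 0.0006
```

```bash
python3 -c "
from h import *
st(-.03,.0)"
```

```text
t 4.0 tcp [0.5169 0.1089 0.0928] box mm [-27.3  -0.3  12.8] F [-0.4 -0.6 -0.8] open 0.0006
rotvec tool [0.0014 0.0047 0.0006]
tool delta to target [ 0.0027  0.0003 -0.0072]
```

>>> send_rows([
  {"claw": 1,"linear": [0.002,0,0.005],"angular": [0,0.004,0]},
  {"claw": 1,"linear": [0,0,0.005],"angular": [0,0,0]},
  {"claw": 1,"linear": [0,0,0.002],"angular": [0,0,0]},
  {"claw": 1,"linear": [0,0,0.0015],"angular": [0,0,0]},
  {"claw": 1,"linear": [0,0,0.0015],"angular": [0,0,0]},
])

```text
clock: 4.62
ee_pos: [0.5149, 0.1111, 0.0793]
tcp_rot: [-0.0, 0.058, 0.998, 0.0]
force: [-8.7, -2.2, 17.1]
opening: 0.0004
```

```bash
python3 -c "
from h import *
st(-.03,.0)"
```

```text
t 4.62 tcp [0.5149 0.1111 0.0793] box mm [-29.5   1.6  -0.7] F [-8.7 -2.2 17.1] open 0.0004
rotvec tool [ 0.0007 -0.0006  0.0037]
tool delta to target [ 0.0005 -0.0016 -0.0207]
```

Rigid as well: 17 N at 79.3 mm. Next is the front-right tile.

>>> send_rows([
  {"claw": 1,"linear": [0,0,-0.012],"angular": [0,0,0]},
  {"claw": 1,"linear": [0.001,-0.031,0],"angular": [0,0,0.003]},
  {"claw": 1,"linear": [0.001,-0.03,0],"angular": [0,0,0]},
  {"claw": 1,"linear": [0,0,0.004],"angular": [0,0,0]},
  {"claw": 1,"linear": [0,0,0],"angular": [0,0,0]},
])

```text
clock: 5.25
ee_pos: [0.5073, 0.0507, 0.0897]
tcp_rot: [0.002, 0.059, 0.998, 0.001]
force: [0.3, -0.1, -0.9]
opening: 0.0006
```

```bash
python3 -c "
from h import *
st(-.03,-.06)"
```

```text
t 5.25 tcp [0.5073 0.0507 0.0897] box mm [-29.9 -59.3   9.7] F [ 0.3 -0.1 -0.9] open 0.0006
rotvec tool [0.0017 0.003  0.002 ]
tool delta to target [ 0.0001 -0.0006 -0.0103]
```

>>> send_rows([
  {"claw": 1,"linear": [0,-0.001,0.004],"angular": [0,0.003,0]},
  {"claw": 1,"linear": [0,0,0.004],"angular": [0,0,0]},
  {"claw": 1,"linear": [0,0,0.0015],"angular": [0,0,0]},
  {"claw": 1,"linear": [0,0,0.0015],"angular": [0,0,0]},
  {"claw": 1,"linear": [0,0,0.0015],"angular": [0,0,0]},
])

```text
clock: 5.88
ee_pos: [0.5074, 0.0514, 0.0793]
tcp_rot: [-0.001, 0.057, 0.998, 0.0]
force: [-8.2, -1.3, 15.1]
opening: 0.0003
```

```bash
python3 -c "
from h import *
st(-.03,-.06)"
```

```text
t 5.88 tcp [0.5074 0.0514 0.0793] box mm [-29.8 -58.5  -0.7] F [-8.2 -1.3 15.1] open 0.0003
rotvec tool [ 0.0009 -0.0015  0.0053]
tool delta to target [ 0.0003 -0.0014 -0.0207]
```

Rigid again: 15 N at 79.3 mm. On to the back-right tile.

>>> send_rows([
  {"claw": 1,"linear": [0,0,-0.012],"angular": [0,0,0]},
  {"claw": 1,"linear": [-0.03,-0.001,0],"angular": [0,0,0.004]},
  {"claw": 1,"linear": [-0.03,0,0],"angular": [0,0,0]},
  {"claw": 1,"linear": [0,0,0.003],"angular": [0,0,0]},
  {"claw": 1,"linear": [0,0,0],"angular": [0,0,0]},
])

```text
clock: 6.5
ee_pos: [0.5685, 0.0443, 0.0902]
tcp_rot: [-0.0, 0.059, 0.998, 0.001]
force: [1.0, -0.2, 0.0]
opening: 0.0006
```

```bash
python3 -c "
from h import *
st(.03,-.06)"
```

```text
t 6.5 tcp [0.5685 0.0443 0.0902] box mm [ 31.7 -58.4  10.2] F [ 1.  -0.2  0. ] open 0.0006
rotvec tool [ 0.0013 -0.0003  0.0024]
tool delta to target [ 0.0017 -0.0016 -0.0098]
```

>>> send_rows([
  {"claw": 1,"linear": [0.0015,-0.0015,0.004],"angular": [0,0,0.002]},
  {"claw": 1,"linear": [0,0,0.004],"angular": [0,0,0]},
  {"claw": 1,"linear": [0,0,0.0015],"angular": [0,0,0]},
  {"claw": 1,"linear": [0,0,0.0015],"angular": [0,0,0]},
  {"claw": 1,"linear": [0,0,0.0015],"angular": [0,0,0]},
])

```text
clock: 7.12
ee_pos: [0.5647, 0.0434, 0.0793]
tcp_rot: [-0.001, 0.059, 0.998, 0.001]
force: [-5.6, -0.6, 12.7]
opening: 0.0004
```

```bash
python3 -c "
from h import *
st(.03,-.06)"
```

```text
t 7.12 tcp [0.5647 0.0434 0.0793] box mm [ 28.  -59.7  -0.7] F [-5.6 -0.6 12.7] open 0.0004
rotvec tool [ 0.0011 -0.0018  0.001 ]
tool delta to target [-0.0019 -0.0003 -0.0207]
```

Rigid: 12.7 N at 79.3 mm. Next is the back-middle tile.

>>> send_rows([
  {"claw": 1,"linear": [0,0,-0.012],"angular": [0,0,0]},
  {"claw": 1,"linear": [-0.001,0.03,0],"angular": [0,0,0.001]},
  {"claw": 1,"linear": [0,0.029,0],"angular": [0,0,0]},
  {"claw": 1,"linear": [0,0,0.003],"angular": [0,0,0]},
  {"claw": 1,"linear": [0,0,0],"angular": [0,0,0]},
])

```text
clock: 7.75
ee_pos: [0.5743, 0.1024, 0.0915]
tcp_rot: [0.001, 0.06, 0.998, 0.0]
force: [0.3, 0.2, 0.0]
opening: 0.0005
```

```bash
python3 -c "
from h import *
st(.03,0)"
```

```text
t 7.75 tcp [0.5743 0.1024 0.0915] box mm [30.5  0.  11.5] F [0.3 0.2 0. ] open 0.0005
rotvec tool [ 0.0011  0.0019 -0.0007]
tool delta to target [ 0.0005 -0.     -0.0085]
```

>>> send_rows([
  {"claw": 1,"linear": [0,0,0.005],"angular": [0,0,0]},
  {"claw": 1,"linear": [0,0,0.004],"angular": [0,0,0]},
  {"claw": 1,"linear": [0,0,0.002],"angular": [0,0,0]},
  {"claw": 1,"linear": [0,0,0.0015],"angular": [0,0,0]},
  {"claw": 1,"linear": [0,0,0.0015],"angular": [0,0,0]},
])

```text
clock: 8.38
ee_pos: [0.5742, 0.1004, 0.0793]
tcp_rot: [0.0, 0.062, 0.998, 0.001]
force: [-7.0, 0.9, 12.5]
opening: 0.0004
```

```bash
python3 -c "
from h import *
st(.03,0)"
```

```text
t 8.38 tcp [0.5742 0.1004 0.0793] box mm [30.6 -2.  -0.7] F [-7.   0.9 12.5] open 0.0004
rotvec tool [ 0.0011  0.0007 -0.0034]
tool delta to target [ 0.0006  0.002  -0.0207]
```

Rigid, so only the back-left tile is left.

>>> send_rows([
  {"claw": 1,"linear": [0,0,-0.012],"angular": [0,0,0]},
  {"claw": 1,"linear": [0,0.03,0],"angular": [0,0,-0.003]},
  {"claw": 1,"linear": [0,0.031,0],"angular": [0,0,0]},
  {"claw": 1,"linear": [0,0,0.003],"angular": [0,0,0]},
  {"claw": 1,"linear": [0,0,0],"angular": [0,0,0]},
])

```text
clock: 9.0
ee_pos: [0.5833, 0.1609, 0.091]
tcp_rot: [0.002, 0.061, 0.998, 0.0]
force: [-0.2, 0.5, -0.8]
opening: 0.0004
```

```bash
python3 -c "
from h import *
st(.03,.06)"
```

```text
t 9.0 tcp [0.5833 0.1609 0.091 ] box mm [32.4 59.2 11. ] F [-0.2  0.5 -0.8] open 0.0004
rotvec tool [ 0.0011  0.0038 -0.0022]
tool delta to target [ 0.0024  0.0008 -0.009 ]
```

>>> send_rows([
  {"claw": 1,"linear": [0.002,0.001,0.005],"angular": [0,0.003,-0.002]},
  {"claw": 1,"linear": [0,0,0.004],"angular": [0,0,0]},
  {"claw": 1,"linear": [0,0,0.002],"angular": [0,0,0]},
  {"claw": 1,"linear": [0,0,0.0015],"angular": [0,0,0]},
  {"claw": 1,"linear": [0,0,0.0015],"angular": [0,0,0]},
])

```text
clock: 9.62
ee_pos: [0.5813, 0.1602, 0.0766]
tcp_rot: [0.0, 0.061, 0.998, 0.001]
force: [-1.1, -0.5, 3.1]
opening: 0.0003
```

```bash
python3 -c "
from h import *
st(.03,.06)"
```

```text
t 9.62 tcp [0.5813 0.1602 0.0766] box mm [30.6 58.3 -3.4] F [-1.1 -0.5  3.1] open 0.0003
rotvec tool [ 0.0011  0.0002 -0.0026]
tool delta to target [ 0.0006  0.0017 -0.0234]
```

This tile gives: 3 N at 76.6 mm. I'll keep pressing to the stop, which should come at about 72.3 mm.

>>> send_rows([
  {"claw": 1,"linear": [0,0,0.0015],"angular": [0,0,0]},
  {"claw": 1,"linear": [0,0,0.0015],"angular": [0,0,0]},
  {"claw": 1,"linear": [0,0,0.0015],"angular": [0,0,0]},
  {"claw": 1,"linear": [0,0,0.0015],"angular": [0,0,0]},
  {"claw": 1,"linear": [0,0,0.0015],"angular": [0,0,0]},
])

```text
clock: 10.25
ee_pos: [0.5814, 0.1602, 0.0723]
tcp_rot: [-0.0, 0.061, 0.998, 0.0]
force: [-8.4, -0.8, 13.8]
opening: 0.0008
```

```bash
python3 -c "
from h import *
st(.03,.06)"
```

```text
t 10.25 tcp [0.5814 0.1602 0.0723] box mm [30.7 58.3 -7.7] F [-8.4 -0.8 13.8] open 0.0008
rotvec tool [ 0.0005 -0.0001 -0.002 ]
tool delta to target [ 0.0007  0.0017 -0.0277]
```

It stopped hard exactly 7.0 mm below rigid-tile contact, at 14 N. One more firm press, then straight up and away.

>>> send_rows([
  {"claw": 1,"linear": [0,0,0.002],"angular": [0,0,0]},
  {"claw": 1,"linear": [0,0,0.002],"angular": [0,0,0]},
  {"claw": 1,"linear": [0,0,-0.008],"angular": [0,0,0]},
  {"claw": 1,"linear": [0,0,-0.02],"angular": [0,0,0]},
  {"claw": 1,"linear": [0,0,-0.04],"angular": [0,0,0]},
])

```text
clock: 10.88
ee_pos: [0.5791, 0.1597, 0.1389]
tcp_rot: [-0.003, 0.061, 0.998, -0.001]
force: [0.2, -0.2, 0.3]
opening: 0.0003
```

>>> send_rows([
  {"claw": 1,"linear": [0,0,-0.04],"angular": [0,0,0]},
  {"claw": 1,"linear": [0,0,-0.04],"angular": [0,0,0]},
  {"claw": 1,"linear": [0.03,0.04,0],"angular": [0,0,0]},
  {"claw": 1,"linear": [0.03,0.04,0],"angular": [0,0,0]},
  {"claw": 1,"linear": [0.03,0.04,0],"angular": [0,0,0]},
])

```text
clock: 11.5
ee_pos: [0.5094, 0.2905, 0.2321]
tcp_rot: [0.004, 0.064, 0.998, 0.001]
force: [0.3, 0.7, -1.7]
opening: 0.0002
```

>>> send_rows([
  {"claw": 1,"linear": [0.03,0.04,0],"angular": [0,0,0]},
  {"claw": 1,"linear": [0.03,0.04,0],"angular": [0,0,0]},
  {"claw": 1,"linear": [0.03,0.04,0],"angular": [0,0,0]},
  {"claw": 1,"linear": [0,0,0],"angular": [0,0,0]},
  {"claw": 1,"linear": [0,0,0],"angular": [0,0,0]},
])

```text
clock: 12.12
ee_pos: [0.4322, 0.4281, 0.2372]
tcp_rot: [0.007, 0.062, 0.998, 0.003]
force: [-0.9, -0.7, 0.3]
opening: 0.0005
```

Run:
```python
from h import *
st()
t=snap('top','top2'); s=snap('scene','scene2')
a=cv2.resize(t['image'][120:230,215:370,::-1],(564,400),interpolation=cv2.INTER_CUBIC)
u,v=map(int,proj(s,B)); b=cv2.resize(s['image'][v-70:v+70,u-70:u+70,::-1],(400,400),interpolation=cv2.INTER_CUBIC)
cv2.imwrite('pics/end.png',cv2.resize(np.hstack([a,b]),(800,332)))
t0=np.load('pics/top0.npz')['image']; d=np.abs(t0.astype(int)-t['image']).max(2)[60:240]>40
n,l,st_,ce=cv2.connectedComponentsWithStats(d.astype(np.uint8))
print([x.tolist() for x in st_[1:] if x[4]>8])
```

```text
t 12.12 tcp [0.4322 0.4281 0.2372] box mm [-149.6  306.4  157.2] F [-0.9 -0.7  0.3] open 0.0005
rotvec tool [ 0.0074  0.0141 -0.0046]
[[110, 126, 131, 54, 4156], [258, 146, 65, 17, 574]]
```

View pics/end.png

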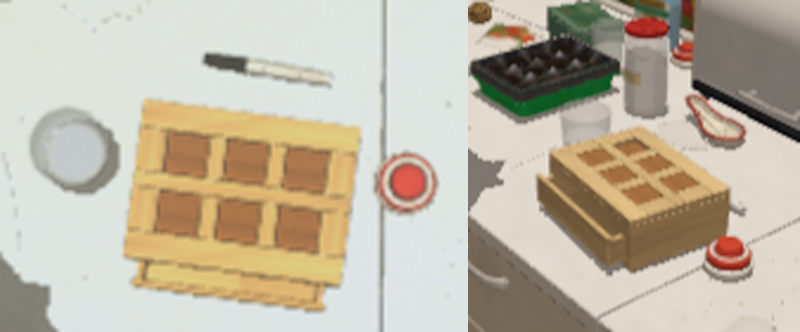

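Run:
```python
from h import *
c=dict(np.load('pics/top2.npz')); p=ray(c,290.5,217.7,.056)-B
print('drawer front box x mm', 1000*(p[0]*np.cos(YAW)+p[1]*np.sin(YAW)))
print(arm.finish_job())
```

```text
drawer front box x mm -105.41781878951552
the job is handed in; nothing more can be done
None
```

The catch is the back-left tile. It is pressed fully in, the drawer is out, and the job is handed in.

- **Search:** I touched each tile with the closed fingertips. The other five were rigid, reading 12 to 17 N upward at the same contact height of 79.3 mm.
- **Press:** The back-left tile gave at about 3 N. It came to a hard stop at 72.3 mm, which is 7.0 mm of travel, and I then pressed it once more against the stop.
- **Hand away:** The hand ended about 0.3 m to the side and 0.16 m above the lid. Force readings were within noise, and the clock showed 12.1 s of the 64 s allowed.
- **Final pictures:** The drawer is out. Its front measures about 25 mm from the box face, against 28 mm expected; I read that from one rough pixel, so I put the gap down to reading error. Compared with the first top view, the only changes on the worktop were the drawer and the arm with its shadow. The tumbler, timer and marker had not moved.

No checks failed.

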